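# Put the solder away and click the case shut

### The job

Put the spool of solder into the large compartment of the open parts case, then swing the lid over and gently press its free edge down until the spring catch clicks and holds it shut. Never press harder than 25 newtons on it, and leave the other things on the bench where they are.

Things in the scene. Friction and masses are not known exactly. Their poses are not given: they have to be found in the camera images.
- spool_center (a point): centre of the spool of solder: plain silvery metal spool standing upright on the bench, 45 mm in diameter, 42 mm tall, two flanges 4 mm thick with a 36 mm core between; about 0.22 kg. z axis = its axis.
- case: white plastic parts case fixed on a fibreboard (175 x 215 mm, 12 to 20 mm above the bench). Origin: on its centre line, 20 mm below the board's top; z up, x to the hinge side, -x to the catch side, y along the hinge. 130 (x) x 190 (y) mm outside, walls 4 mm. The walls' upper part is a height-adjustable collar, fixed for now: the rim is 80 to 100 mm above the origin (varies, not measured).
- bay (a point): centre of the floor of the large compartment (case frame x 0, y -22, z 24 mm), axes as the case. The compartment is 122 (x) x 138 (y) mm, 56 to 76 mm deep to the rim. A divider, its top 70 mm above the case's origin, parts it from a narrow compartment on the +y side, which holds a roll of foil.
- lid (a joint): black lid: a plate 8 mm thick, 190 mm wide (y), free edge 136 mm from the hinge line (x 65 mm, rim height = inner face of the shut lid). 0 = shut flat on the rim, 1.57 = upright. Stiff hinge: stays where left, 1 to 2 N moves its edge. Lowered, it rests on the sprung roller catch (44 mm wide, middle of the -x side) at 0.065; 6 to 16 N down at the edge's middle snaps it to a rigid stop at 0.
- jar: bystander: amber glass jar with black cap, 52 mm in diameter, 75 mm tall; origin at the centre of its underside.
- foil_roll: bystander: roll of copper foil, 32 mm in diameter, 30 mm tall, standing in the narrow compartment of the case, where it stays; origin at its underside.
- tape_roll: bystander: wide flat roll of copper tape, 72 mm in diameter, 12 mm tall, lying on the bench beyond the case; origin at its underside.
- flux: bystander: white bottle, 48 mm in diameter, 130 mm tall; origin at its underside.
- tub: bystander: empty white tub, 90 mm across the mouth, 110 mm tall; origin at its underside.
- pliers: bystander: pliers with red grips lying flat, 160 mm long, 20 mm high; origin at the pivot on the bench.
- glass_offcut: bystander: rectangle of green glass 70 x 50 x 5 mm lying flat; origin at its underside.

How it is judged:
By the outcome, as a careful person would: the job done as asked, in the order asked, and still so for the second after the job is handed in, with the robot touching nothing.
It also fails if it takes over 64 s, if anything falls off the work surface, if the arm or the gripper's body presses on something with over 40 N, if the wrist force passes 120 N, or if a joint passes its speed limit or range.

### The arm

A 6-joint arm with a two-finger parallel gripper is mounted at the origin on the work surface. World frame = base frame: x ahead of the robot, y to its left, z up, the work surface at z = 0. Lengths are in mm, angles in rad, forces in N, time in s.
With the tool pointing down it reaches from about 275 to 850 mm from the base axis. Payload 19 kg.
Tool frame: the origin (TCP) lies between the finger pads; the fingertips stand robot.tip_reach ahead of it and the grasp point (between the pads) lies 8 mm behind it (robot.tip_reach is the distance from the TCP to the fingertips, in mm); y points along the fingers, z is the direction in which the jaws open and shut, and the axes are right-handed (so a half turn about y gives the same grasp; the last joint's range is limited). The gripper opens to 85 mm and grips with 20 to 120 N. Pads are 22 mm wide; open, the fingers measure 114 mm over their backs; the gripper's body (76 mm by 85 mm) begins 54 mm behind the grasp point. The pads swing forward as they close: fully open they stand 13 mm farther back than shut.
Start: joints at [-1.34, 0.15, 1.437, -0, 1.554, -0.134], TCP at [205.111, -537.141, 242.267] pointing down, gripper open.
Joint ranges: [-2.8, 2.8], [-0.68, 2.1], [0.12, 2.68], [-1.39, 4.53], [0.16, 2.79], [-2.81, 2.81]. Speed limits (rad/s): [1.89, 1.89, 2.22, 3.01, 3.01, 3.01].

### API

Orientations are given as a unit quaternion [x, y, z, w].
In Python, from station import robot gives the robot as it stands.
- The arm moves only by the tool send_rows, never from a script. Its argument "increments" is one flat list of numbers, 5 for each row, row after row: the shift along the tool's x, y, z in m, then the turn about the tool's y in degrees, then the closure in counts, from 0 (fully open) to 255 (shut). A call has exactly 10 rows; each row is the pose to reach, as a shift and turn from the pose measured when the call began, along the tool's axes at that moment; what a row does not reach only later rows make up. A row lasts 1/10 s, in which the tool goes at most 50 mm and 8.59 degrees, less where a joint would pass 70% of its speed; a pose out of reach is approached as far as the arm can. A call with a gripper value outside its range is refused whole. The fingers move at their own pace and stop on an object; "grip_force" is the grip in N (left out, the last holds). Time passes only in rows, so rows that repeat a pose let the fingers close, or fill a call up. It gives the time, the measured TCP pose, the force and the opening at its end, in the units of the state.
- robot.get_obs(): the state, without advancing time (a new reading comes with each control period).
- robot.get_image(name): name is "scene" or "top" or "wrist"; returns the picture (384x512x3 uint8, red, green, blue); there is no depth.
- robot.camera_model(name): a dict with "fx", "fy", "cx", "cy" (pixels), "R" (3x3) and "t" (3): a world point X has camera coordinates R X + t; the wrist camera has in their place "mount" (4x4, takes a point from camera to tool coordinates, whose origin is the TCP and whose axes are the tool frame's). Camera axes: x right, y down, z forward; pixel columns grow to the right and rows downward; lengths in mm; the calibration is good to about 2 mm. A picture is of the moment at which its call begins: read the wrist's pose just before it. camera_model takes no time and is no camera call.
- robot.sign_off(): hands the job in, once; it reports no verdict.
The state is a dict: "t": time; "joints": joint angles; "dq": joint speeds; "tau": joint torques, N m; "position": TCP position; "ee_rot": TCP orientation; "wrist_force": force on the tool from outside, world axes, zero at the start; "moment": the same for the moment, N m; "finger_gap": opening from 0.0 (shut) to 1.0 (fully open).
Only numpy, scipy, OpenCV 4.12 (cv2) and the standard library are available. Lean on these libraries where they do the work, as an engineer would, in place of code of your own. Each camera call takes 0.05 s, during which the arm holds its last target.

## Working session

There is one attempt and no reset: what is moved stays moved. The work goes in short steps, Python scripts to look and compute and a tool call to move; the robot and the scene stay as the last step left them, time stands still between calls to the robot, and variables do not carry over. Pictures are saved under pics/ and viewed, and the job is handed in when it is done.

Besides the shell and the picture viewer there is one more tool, called after "Emit:" as name(argument=value, ...) on one line, values as JSON. send_rows: Moves the arm, as the interface text tells. Its arguments: {"type":"object","properties":{"increments":{"type":"array"},"grip_force":{"type":"number"}},"required":["increments"]}

```bash
mkdir -p pics; ls; python3 - <<'E'
from station import robot
import cv2, numpy as np
np.set_printoptions(suppress=True,precision=4)
print(robot.get_obs(), robot.tip_reach)
for n in ["scene","top","wrist"]:
    im=robot.get_image(n); cv2.imwrite(f"pics/{n}0.png",im[:,:,::-1]); print(n,robot.camera_model(n))
E
```

```text
pics
{'t': 0.0, 'joints': array([-1.34  ,  0.151 ,  1.438 , -0.    ,  1.5538, -0.134 ]), 'dq': array([-0.001 ,  0.0002,  0.0009,  0.0015, -0.0003, -0.    ]), 'tau': array([ -0.0022, -71.3047, -57.0874,  -0.0003,   0.009 ,   0.    ]), 'position': array([ 205.0743, -536.9665,  241.7169]), 'ee_rot': array([-0.1283,  0.6958, -0.695 ,  0.1282]), 'wrist_force': array([-0.834 ,  0.6781, -0.0945]), 'moment': array([-0.0188,  0.0081, -0.0017]), 'finger_gap': 1.0022579760955397} 11.0
scene {'fx': 365.4762409040367, 'fy': 365.4762409040367, 'cx': 254.05056178736214, 'cy': 191.02421387247918, 'R': array([[-0.771 ,  0.6368,  0.0067],
       [ 0.5094,  0.6229, -0.5938],
       [-0.3823, -0.4544, -0.8046]]), 't': array([ 421.5983, -271.3916, 1347.7955])}
top {'fx': 358.10364134201143, 'fy': 358.10364134201143, 'cx': 252.71568126553328, 'cy': 190.22900036470406, 'R': array([[-0.0306, -0.9992, -0.0264],
       [-0.9953,  0.0329, -0.0912],
       [ 0.0919,  0.0235, -0.9955]]), 't': array([ 54.4117, 579.3586, 926.1527])}
wrist {'fx': 276.7155383480409, 'fy': 276.7155383480409, 'cx': 254.36167099166866, 'cy': 192.14447270291987, 'mount': array([[  -0.0002,    0.9573,    0.2893,  -72.7562],
       [  -0.0006,   -0.2893,    0.9572, -132.1526],
       [   1.    ,    0.    ,    0.0007,   -0.2072],
       [   0.    ,    0.    ,    0.    ,    1.    ]])}
```

View pics/scene0.png

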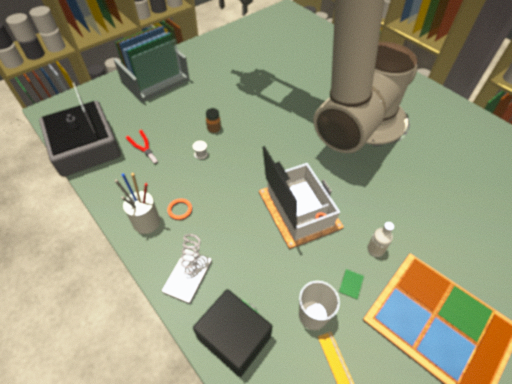

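View pics/top0.png

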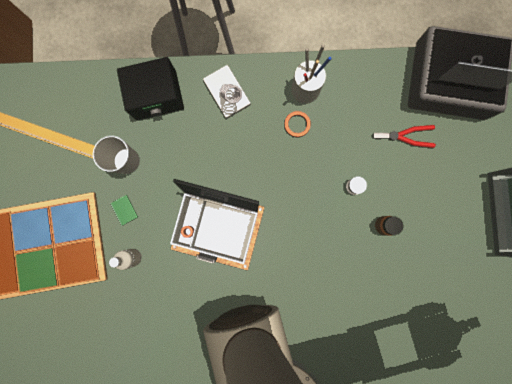

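View pics/wrist0.png

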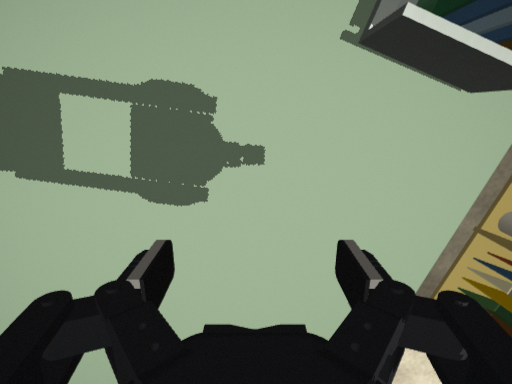

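The top view shows the spool at about (357,186), the jar at (390,226), the case at about (217,228) with its lid standing near (217,195), and the catch at (207,257). I'll zoom in for measurements.

```bash
cat > h.py <<'E'
import numpy as np, cv2
from scipy.spatial.transform import Rotation as Ro
from station import robot
np.set_printoptions(suppress=True,precision=4)
def cam(n,obs=None):
    m=robot.camera_model(n); K=np.array([[m['fx'],0,m['cx']],[0,m['fy'],m['cy']],[0,0,1]])
    if n=='wrist':
        o=obs or robot.get_obs(); T=np.eye(4);T[:3,:3]=Ro.from_quat(o['ee_rot']).as_matrix();T[:3,3]=o['position']
        W=np.linalg.inv(T@np.array(m['mount'])); return K,W[:3,:3],W[:3,3]
    return K,np.array(m['R']),np.array(m['t'])
def p2w(c,u,v,z):
    K,R,t=c; d=R.T@np.linalg.inv(K)@[u,v,1]; C=-R.T@t; return C+d*(z-C[2])/d[2]
def w2p(c,X):
    K,R,t=c; y=K@(R@np.asarray(X,float)+t); return y[:2]/y[2]
def crop(f,out,x0,x1,y0,y1,s):
    im=cv2.imread(f)[y0:y1,x0:x1]; cv2.imwrite(out,cv2.resize(im,None,fx=s,fy=s,interpolation=cv2.INTER_CUBIC))
E
python3 - <<'E'
from h import *
crop('pics/top0.png','pics/tc.png',160,280,170,280,5)
crop('pics/top0.png','pics/ts.png',330,420,160,250,5)
crop('pics/scene0.png','pics/sc.png',250,350,140,250,5)
crop('pics/scene0.png','pics/ss.png',180,240,100,170,6)
E
```

```text
(no output)
```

View pics/tc.png

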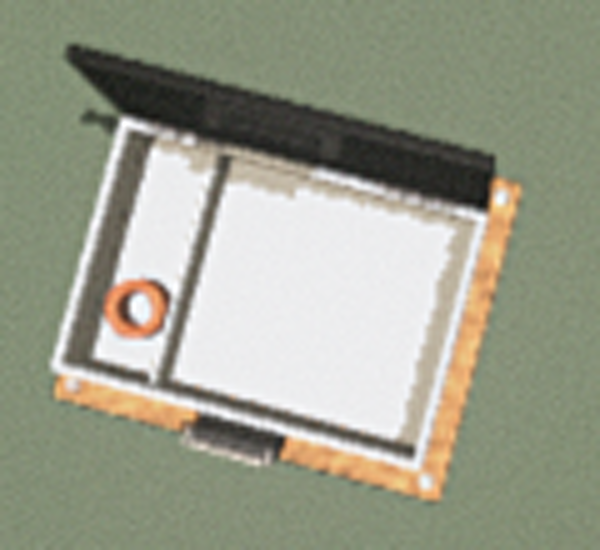

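View pics/ts.png

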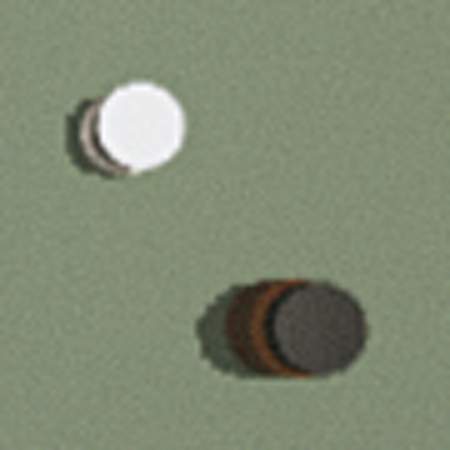

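View pics/sc.png

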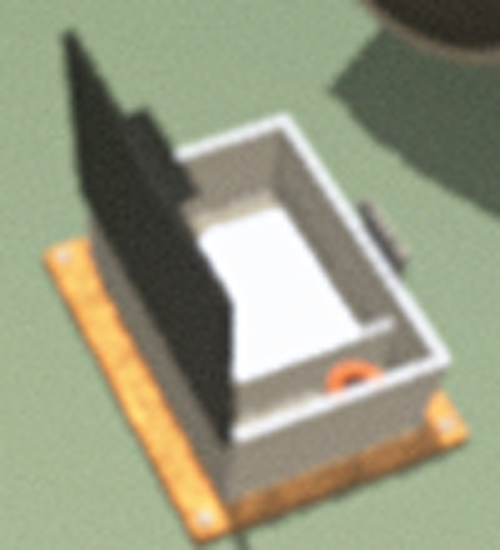

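View pics/ss.png

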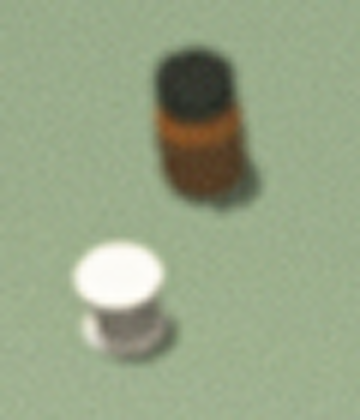

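```bash
cat > fit.py <<'E'
from h import *
from scipy.optimize import least_squares
T=cam('top');S=cam('scene')
f=lambda p,x0,y0,s=5:np.array([(p[0]+.5)/s-.5+x0,(p[1]+.5)/s-.5+y0])
# kind, sx, sy
obs=[]
for k,sx,sy,p in [('r',1,1,(120,117)),('r',-1,1,(54,371)),('r',-1,-1,(418,467)),('b',-1,-1,(440,500)),('b',1,-1,(522,182)),('b',-1,1,(55,399)),('l',0,1,(70,48)),('l',0,-1,(494,156))]:
    obs.append((T,k,sx,sy,f(p,160,170)))
for k,sx,sy,p in [('r',-1,-1,(286,115)),('r',-1,1,(449,360)),('r',1,1,(235,440)),('b',1,-1,(44,257)),('b',1,1,(200,541)),('b',-1,1,(468,437)),('l',0,1,(232,305)),('l',0,-1,(68,31))]:
    obs.append((S,k,sx,sy,f(p,250,140)))
def pt(q,k,sx,sy):
    x,y,yaw,zb,h,lid,bo=q
    if k=='r': c=[65*sx,95*sy,h]
    elif k=='b': c=[87.5*sx+bo,107.5*sy,20]
    else:
        n=4; c=[65-136*np.cos(lid)+n*np.sin(lid),95*sy,h+136*np.sin(lid)+n*np.cos(lid)]
    return Ro.from_euler('z',yaw).apply(c)+[x,y,zb-20]
def res(q):
    r=[w2p(c,pt(q,k,a,b))-p for c,k,a,b,p in obs]
    return np.r_[np.ravel(r),(q[3]-16)/4*.3,(q[4]-90)/10*.3]
s=least_squares(res,[550,50,-.25,16,90,1.6,0],x_scale=[10,10,.1,5,5,.1,5])
if __name__=='__main__':
    print(s.x); print(s.fun.reshape(-1,2)); print(np.sqrt(np.diag(np.linalg.inv(s.jac.T@s.jac)))*.5)
    # spool: top disk and jar
    for nm,pt_,ps,z in [('spool',f((142,126),330,160),f((119,274),180,100,6),42),('jar',f((320,328),330,160),f((195,85),180,100,6),75)]:
        print(nm,p2w(T,*pt_,z),p2w(S,*ps,z))
E
python3 fit.py
```

```text
[484.6174 134.3889  -0.2837  12.636   96.5809   1.6773  -0.8147]
[[ 0.0042  0.0835]
 [-0.8037  0.1022]
 [ 0.7669  0.6715]
 [ 0.173   0.6533]
 [ 0.1338  0.2981]
 [-0.4505  0.1591]
 [-1.5308  0.2522]
 [ 0.1248  0.8406]
 [-0.6831  0.2331]
 [-0.2336  0.0585]
 [-0.013   0.2585]
 [-0.6268 -0.1924]
 [-0.6891  0.4779]
 [ 0.0495 -0.0927]
 [-0.6587  0.2175]
 [-1.1579 -0.0155]
 [-0.2523  0.1974]]
[0.5703 0.3648 0.0027 1.6138 1.8388 0.0058 0.8558]
spool [ 584.5608 -238.9299   42.    ] [ 581.067 -241.006   42.   ]
jar [ 477.7882 -311.8338   75.    ] [ 479.2402 -306.8735   75.    ]
```

```bash
cat >> h.py <<'E'
CX,CY,YAW,ZC,H=484.6,134.4,-0.284,-7.4,96.6
def case2w(c): return Ro.from_euler('z',YAW).apply(np.asarray(c,float))+[CX,CY,ZC]
def delta(target,o=None):
    "world TCP target -> tool-axis shift in m; turn about tool y (deg) to make tool z along +-case y"
    o=o or robot.get_obs(); R=Ro.from_quat(o['ee_rot']).as_matrix()
    d=R.T@(np.asarray(target)-o['position'])/1000
    yy=R.T@[-np.sin(YAW),np.cos(YAW),0]; a=np.degrees(np.arctan2(yy[0],yy[2]))
    return d,a
E
python3 - <<'E'
from h import *
o=robot.get_obs(); R=Ro.from_quat(o['ee_rot']).as_matrix(); print(R)
m=robot.camera_model('wrist'); Mi=np.linalg.inv(np.array(m['mount']))
for zz in (42.5,-42.5):
  for Y in (-10,-5,0,5,11):
    for X in (-11,11):
      p=Mi@[X,Y,zz,1]; print(zz,Y,X,p[0]/p[2]*m['fx']+m['cx'],p[1]/p[2]*m['fy']+m['cy'])
print(delta([583,-240,200]))
print(delta([583,-240,90]))
E
```

```text
[[-0.9342 -0.0002  0.3568]
 [-0.3568  0.0009 -0.9342]
 [-0.0001 -1.     -0.001 ]]
42.5 -10 -11 341.831093834792 240.96028398963026
42.5 -10 11 337.87830667400146 280.0352203251569
42.5 -5 -11 338.82623677885687 236.42002118800957
42.5 -5 11 335.13405482037007 274.4116752473623
42.5 0 -11 336.0205833569263 232.1807500251199
42.5 0 11 332.5640506599643 269.14520007780493
42.5 5 -11 333.3949601368057 228.21349993119648
42.5 5 11 330.1522089421098 264.20283277907726
42.5 11 -11 330.45835883722947 223.7763698463153
42.5 11 11 327.44694801896696 258.65918825958505
-42.5 -10 -11 167.3371839819458 240.97205201417268
-42.5 -10 11 171.25098962073463 280.0619729725414
-42.5 -5 -11 170.3157543673534 236.4295624491673
-42.5 -5 11 173.9712797878702 274.43539070646716
-42.5 0 -11 173.096787102446 232.18832905713933
-42.5 0 11 176.51877949443139 269.1662040421416
-42.5 5 -11 175.69930241246783 228.21934491076567
-42.5 5 11 178.90944521881056 264.22140898630107
-42.5 11 -11 178.60998210262403 223.78039252462008
-42.5 11 11 181.59088883069992 258.6751759938031
(array([-0.459 ,  0.042 , -0.1426]), np.float64(-142.82521878702394))
(array([-0.459 ,  0.152 , -0.1425]), np.float64(-142.82521878702394))
```

Emit:
send_rows(increments=[-0.04,0.0,-0.012,4,0,-0.085,0.01,-0.026,8,0,-0.13,0.02,-0.04,12,0,-0.175,0.03,-0.054,16,0,-0.22,0.04,-0.068,20,0,-0.265,0.05,-0.082,25,0,-0.31,0.06,-0.096,30,0,-0.355,0.07,-0.11,34,0,-0.4,0.08,-0.124,37.2,0,-0.44,0.08,-0.136,37.2,0], grip_force=40)

```text
t: 1.15
position: [568.6, -250.8, 160.3]
ee_rot: [0.1, 0.701, -0.699, -0.102]
wrist_force: [-0.6, -1.4, -0.4]
finger_gap: 1.002
```

```bash
python3 - <<'E'
from h import *
o=robot.get_obs(); print(o['t'],o['position'],o['joints'],o['dq'],delta([583,-240,70],o))
o=robot.get_obs()
im=robot.get_image('wrist'); cv2.imwrite('pics/w1.png',im[:,:,::-1])
c=cam('wrist',o)
for z in (0,42): print(w2p(c,[583,-240,z]))
E
```

```text
1.15 [ 568.6136 -250.7837  160.3322] [-0.5397  0.2865  1.4395  0.0008  1.4184  1.3171] [ 0.6357  0.373  -0.504  -0.0028  0.1149  0.5779] (array([-0.011 ,  0.0903, -0.0143]), np.float64(179.87725174007))
[240.6638 168.4757]
[238.5023 177.9235]
```

View pics/w1.png

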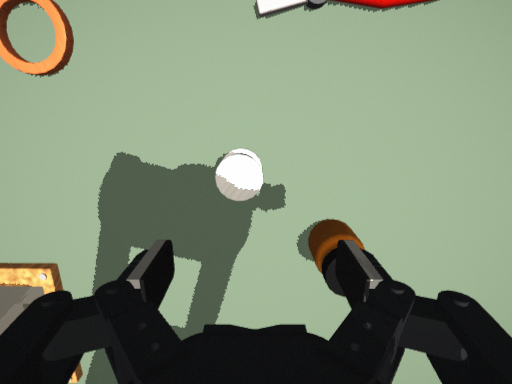

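The spool's disc is centred at about (239,177) and the prediction is (238.5,178), so the estimate holds. I'll descend.

Emit:
send_rows(increments=[-0.006,0.01,-0.007,0,0,-0.011,0.02,-0.0143,0,0,-0.011,0.04,-0.0143,0,0,-0.011,0.06,-0.0143,0,0,-0.011,0.08,-0.0143,0,0,-0.011,0.095,-0.0143,0,0,-0.011,0.105,-0.0143,0,0,-0.011,0.105,-0.0143,0,0,-0.011,0.105,-0.0143,0,0,-0.011,0.105,-0.0143,0,0])

```text
t: 2.2
position: [587.3, -236.8, 56.9]
ee_rot: [0.1, 0.701, -0.699, -0.099]
wrist_force: [0.8, 0.1, 0.4]
finger_gap: 0.999
```

```bash
python3 - <<'E'
from h import *
o=robot.get_obs(); print(o['t'],o['position'],o['wrist_force'],delta([583,-240,12],o))
im=robot.get_image('wrist'); cv2.imwrite('pics/w2.png',im[:,:,::-1])
c=cam('wrist',o)
for z in (0,42): print(w2p(c,[583,-240,z]))
E
```

```text
2.2 [ 587.3246 -236.7764   56.85  ] [0.8026 0.0589 0.3606] (array([0.0033, 0.0448, 0.0044]), np.float64(-179.90581014451658))
[259.7848 217.0456]
[260.9944 243.7874]
```

View pics/w2.png

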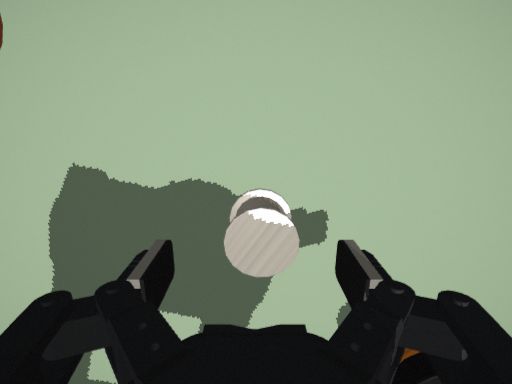

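The disc centre is at (261,243), again matching the prediction of (261,244). Next I lower and close.

Emit:
send_rows(increments=[0.0033,0.0,0.0044,0,0,0.0033,0.012,0.0044,0,0,0.0033,0.028,0.0044,0,0,0.0033,0.04,0.0044,0,0,0.0033,0.0448,0.0044,0,0,0.0033,0.0448,0.0044,0,0,0.0033,0.0448,0.0044,0,60,0.0033,0.0448,0.0044,0,140,0.0033,0.0448,0.0044,0,160,0.0033,0.0448,0.0044,0,160])

```text
t: 3.25
position: [583.3, -240.0, 12.8]
ee_rot: [0.1, 0.701, -0.699, -0.099]
wrist_force: [-1.5, 0.4, 6.0]
finger_gap: 0.501
```

Emit:
send_rows(increments=[0,0,0,0,180,0,0,0,0,180,0,0,0,0,180,0,0,0,0,180,0,0,0,0,180,0,0,0,0,180,0,0,0,0,180,0,0,0,0,180,0,0,0,0,180,0,0,0,0,180])

```text
t: 4.25
position: [583.3, -240.1, 12.9]
ee_rot: [0.1, 0.701, -0.699, -0.099]
wrist_force: [-1.5, 1.2, 2.6]
finger_gap: 0.501
```

Emit:
send_rows(increments=[0,-0.01,0,0,200,0,-0.02,0,0,200,0,-0.04,0,0,200,0,-0.06,0,0,200,0,-0.08,0,0,200,0,-0.1,0,0,200,0,-0.12,0,0,200,0,-0.135,0,0,200,0,-0.14,0,0,200,0,-0.14,0,0,200])

```text
t: 5.25
position: [583.1, -240.4, 153.5]
ee_rot: [0.101, 0.701, -0.699, -0.098]
wrist_force: [0.2, 0.0, -3.3]
finger_gap: 0.497
```

```bash
python3 - <<'E'
from h import *
o=robot.get_obs(); print(o['t'],o['position'],o['wrist_force'],o['finger_gap'])
for c in [(0,-210),(0,-22)]:
    w=case2w([*c,0]); w[2]=150; print(c,w,delta(w,o))
im=robot.get_image('wrist'); cv2.imwrite('pics/w3.png',im[:,:,::-1])
E
```

```text
5.25 [ 583.1051 -240.4004  153.4901] [ 0.2496  0.0287 -3.325 ] 0.49671765718189737
(0, -210) [425.7585 -67.1879 150.    ] (array([ 0.1994,  0.0032, -0.1225]), np.float64(-179.90162346139323))
(0, -22) [478.4357 113.2813 150.    ] (array([ 0.1991,  0.0037, -0.3105]), np.float64(-179.90162346139323))
```

View pics/w3.png

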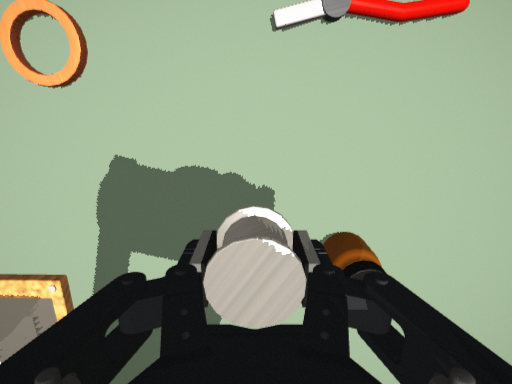

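The spool is held upright, top disc centred at (255,283), and the jar is undisturbed. Now move to the compartment along two legs that clear the lid's end.

Emit:
send_rows(increments=[0.03,0,-0.02,0,200,0.07,0,-0.045,0,200,0.11,0,-0.07,0,200,0.15,0,-0.09,0,200,0.185,0,-0.12,0,200,0.199,0,-0.155,0,200,0.199,0,-0.195,0,200,0.199,0,-0.235,0,200,0.199,0,-0.27,0,200,0.199,0,-0.3,0,200])

```text
t: 6.3
position: [475.0, 105.2, 152.1]
ee_rot: [0.099, 0.701, -0.699, -0.099]
wrist_force: [1.1, -0.2, -2.8]
finger_gap: 0.498
```

Emit:
send_rows(increments=[0,0,0,0,200,0,0,0,0,200,0,0,0,0,200,0,0,0,0,200,0,0,0,0,200,0,0,0,0,200,0,0,0,0,200,0,0,0,0,200,0,0,0,0,200,0,0,0,0,200])

```text
t: 7.3
position: [475.0, 105.2, 152.1]
ee_rot: [0.099, 0.701, -0.699, -0.099]
wrist_force: [0.3, -0.2, -2.9]
finger_gap: 0.495
```

```bash
python3 - <<'E'
from h import *
o=robot.get_obs(); print(o['t'],o['position'],o['wrist_force'],o['finger_gap'])
w=case2w([0,-22,0]); w[2]=16.6+13; print(w,delta(w,o))
for n in ('wrist','top'):
    im=robot.get_image(n); cv2.imwrite(f'pics/{n}4.png',im[:,:,::-1])
c=cam('wrist',o)
for sx in (1,-1):
    for sy in (1,-1): print(sx,sy,w2p(c,case2w([65*sx,95*sy,H])))
for y in (47,51):print(w2p(c,case2w([-61,y,70])),w2p(c,case2w([61,y,70])))
crop('pics/top4.png','pics/tc4.png',160,280,170,280,5)
E
```

```text
7.3 [475.0234 105.1719 152.0863] [ 0.3199 -0.154  -2.8887] 0.49546577179694856
[478.4357 113.2813  29.6   ] (array([-0.001 ,  0.1225, -0.0085]), np.float64(-179.85314085141533))
1 1 [ 69.8047 118.5399]
1 -1 [348.3793 119.3601]
-1 1 [ 99.9619 282.9508]
-1 -1 [332.3377 283.7038]
[167.9885 261.6038] [154.3052 122.8764]
[163.572  261.5897] [149.1667 122.8612]
```

View pics/wrist4.png

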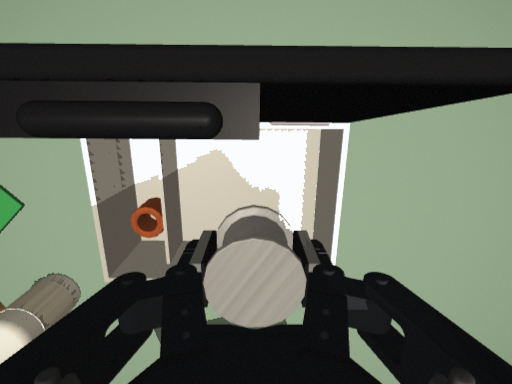

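View pics/tc4.png

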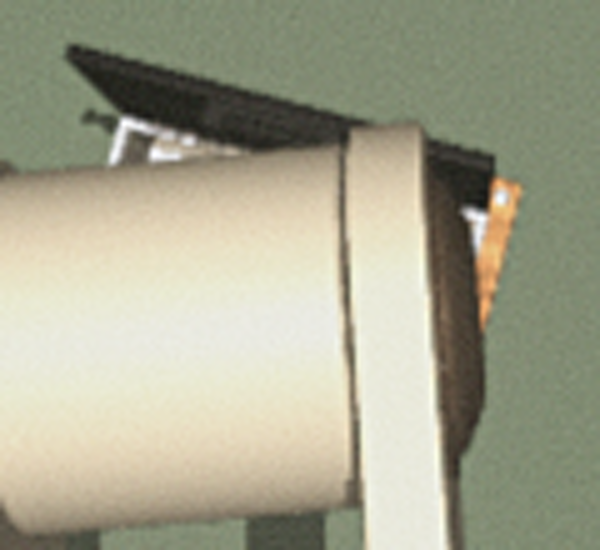

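```bash
python3 - <<'E'
from h import *
crop('pics/wrist4.png','pics/w4a.png',70,190,120,290,3.5)
crop('pics/wrist4.png','pics/w4b.png',240,370,110,290,3.3)
E
```

```text
(no output)
```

View pics/w4a.png

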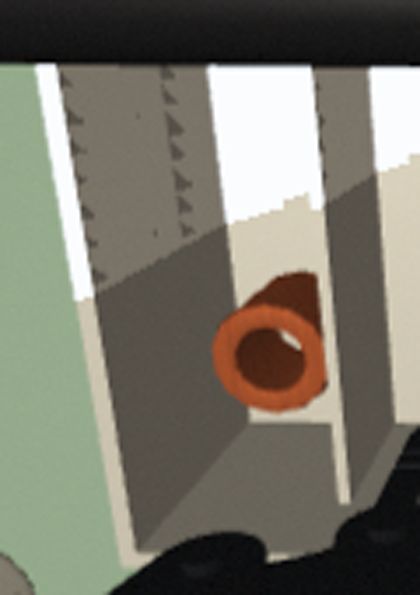

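View pics/w4b.png

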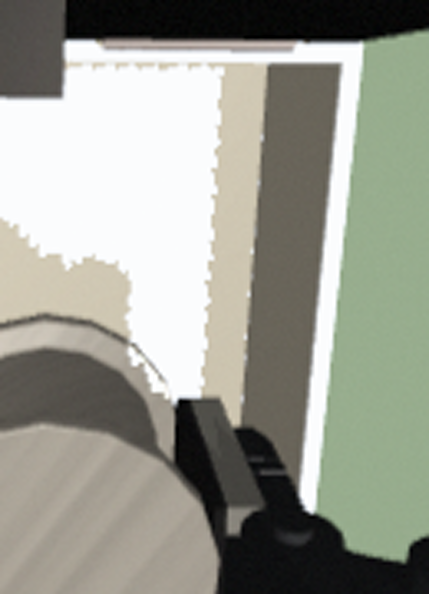

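```bash
cat > fit2.py <<'E'
from fit import *
o=robot.get_obs(); W=cam('wrist',o)
pts=[((-65,95,'h'),(104.9,282)),((-61,91,'h'),(108.6,276.6)),((-61,47,70),(170,263.7)),((-61,51,70),(166.3,263.7)),
((65,-95,'h'),(349.7,122.1)),((61,-91,'h'),(343.6,129)),((-61,91,24),(141.4,240)),((-61,51,24),(165.5,240.3)),((-61,47,24),(183.4,240.6))]
pts=[p for i,p in enumerate(pts) if i!=7]
def wp(q,c):
    c=[c[0],c[1],q[4] if c[2]=='h' else c[2]]
    return Ro.from_euler('z',q[2]).apply(c)+[q[0],q[1],q[3]-20]
def edge(q,y,z,p):  # point lies on image line of edge along x
    a=w2p(W,wp(q,(-61,y,z)));b=w2p(W,wp(q,(50,y,z))); d=(b-a)/np.linalg.norm(b-a); e=np.array(p)-a; return d[0]*e[1]-d[1]*e[0]
E_=[(95,'h',(80.9,138.6)),(-95,'h',(335.5,264.5)),(51,70,(158.6,138.6)),(47,70,(160.9,138.6))]
def res2(q):
    off=q[7:10] # wrist calibration offset (world mm)
    q2=np.array(q[:7]); q2[0]+=off[0];q2[1]+=off[1];q2[3]+=off[2]
    r=np.r_[np.ravel([w2p(W,wp(q2,c))-p for c,p in pts]),[edge(q2,*e) for e in E_]]
    return np.r_[res(q[:7]),r*.6,off/1.5]
s2=least_squares(res2,np.r_[s.x,0,0,0],x_scale=[10,10,.1,5,5,.1,5,1,1,1],loss='soft_l1')
print(s2.x); print(s2.fun[:34].reshape(-1,2)); print(s2.fun[34:])
E
python3 fit2.py
```

```text
[483.3975 134.259   -0.2881  13.1205  93.658    1.6818   0.4087  -1.3245
  -1.5718  -1.0176]
[[ 0.4297  0.5145]
 [-0.5584  0.3452]
 [ 0.7275  1.2004]
 [ 0.1581  0.8285]
 [ 0.407   0.5086]
 [-0.4107 -0.0262]
 [-0.8723  0.5403]
 [ 0.4095  1.4451]
 [-0.3524  0.5704]
 [-0.2156  0.4123]
 [ 0.0045  0.4128]
 [-0.6204 -0.5297]
 [-0.995   0.2125]
 [-0.1    -0.1355]
 [-0.8875  0.55  ]
 [-0.9805  0.3346]
 [-0.216   0.1097]]
[ 0.0465  0.0286  0.2973  0.7823  0.378  -0.4214 -0.0427 -0.4394  0.3078
  0.3149  0.175  -0.3201  0.3369 -0.1655 -0.1422 -0.3548  0.389   0.0115
  2.5906  0.952  -0.883  -1.0479 -0.6784]
```

```bash
python3 - <<'E'
from h import *
o=robot.get_obs(); print(o['t'],o['joints'])
im=robot.get_image('scene'); cv2.imwrite('pics/s5.png',im[:,:,::-1])
crop('pics/s5.png','pics/s5c.png',220,400,60,260,3)
E
```

```text
7.4 [0.058  0.0143 1.7696 0.0022 1.3568 1.9098]
```

View pics/s5c.png

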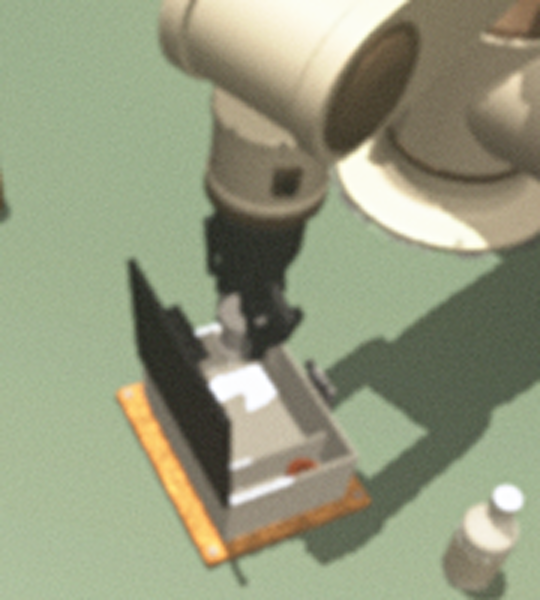

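The wrist camera sits on the lid side, so lowering there could put it into the lid. I'll turn the tool half a turn first, moving to case x −18, y −22 at the same time.

```bash
sed -i 's/^CX,CY.*/CX,CY,YAW,ZC,H=483.4,134.0,-0.287,-6.9,94/' h.py; python3 - <<'E'
from h import *
w=case2w([-18,-22,0]);w[2]=152; print(w,delta(w))
E
```

```text
[459.9086 117.9952 152.    ] (array([ 0.0181,  0.0001, -0.0081]), np.float64(-179.6810071185042))
```

Emit:
send_rows(increments=[0.005,0,-0.002,-8,200,0.01,0,-0.004,-16,200,0.015,0,-0.006,-24,200,0.018,0,-0.008,-32,200,0.018,0,-0.008,-40,200,0.018,0,-0.008,-48,200,0.018,0,-0.008,-56,200,0.018,0,-0.008,-64,200,0.018,0,-0.008,-72,200,0.018,0,-0.008,-80,200])

```text
t: 8.45
position: [459.9, 117.9, 152.1]
ee_rot: [-0.375, 0.599, -0.598, 0.376]
wrist_force: [-1.0, -0.0, -2.7]
finger_gap: 0.501
```

Emit:
send_rows(increments=[0,0,0,-8,200,0,0,0,-16,200,0,0,0,-24,200,0,0,0,-32,200,0,0,0,-40,200,0,0,0,-48,200,0,0,0,-56,200,0,0,0,-64,200,0,0,0,-72,200,0,0,0,-80,200])

```text
t: 9.45
position: [459.9, 117.9, 152.1]
ee_rot: [-0.673, 0.215, -0.215, 0.674]
wrist_force: [0.0, 0.2, -2.6]
finger_gap: 0.497
```

```bash
python3 - <<'E'
from h import *
o=robot.get_obs(); print(o['t'],o['joints'],o['dq'])
w=case2w([-18,-22,0]);w[2]=40; print(w,delta(w))
E
```

```text
9.45 [ 0.0871 -0.0105  1.7945  0.0022  1.3567 -0.8652] [ 0.0006  0.002  -0.0008  0.001  -0.0008 -1.3866]
[459.9086 117.9952  40.    ] (array([ 0.    ,  0.1121, -0.0002]), np.float64(-19.017038433732154))
```

Finish the turn, then descend in steps with the force watched.

Emit:
send_rows(increments=[0,0,0,-8,200,0,0,0,-16,200,0,0,0,-19,200,0,0.01,0,-19,200,0,0.03,0,-19,200,0,0.05,0,-19,200,0,0.07,0,-19,200,0,0.09,0,-19,200,0,0.1,0,-19,200,0,0.105,0,-19,200])

```text
t: 10.45
position: [459.6, 118.1, 46.1]
ee_rot: [-0.699, 0.102, -0.101, 0.7]
wrist_force: [0.5, -0.3, -3.3]
finger_gap: 0.5
```

```bash
python3 - <<'E'
from h import *
o=robot.get_obs(); print(o['t'],o['position'],o['wrist_force'],delta([459.9,118,32],o))
for n in ('scene','wrist'):
    im=robot.get_image(n); cv2.imwrite(f'pics/{n}6.png',im[:,:,::-1])
crop('pics/scene6.png','pics/s6c.png',220,400,60,260,3)
E
```

```text
10.45 [459.5722 118.0975  46.0629] [ 0.4887 -0.2708 -3.2688] (array([ 0.0004,  0.0141, -0.    ]), np.float64(-0.08115760783433493))
```

View pics/s6c.png

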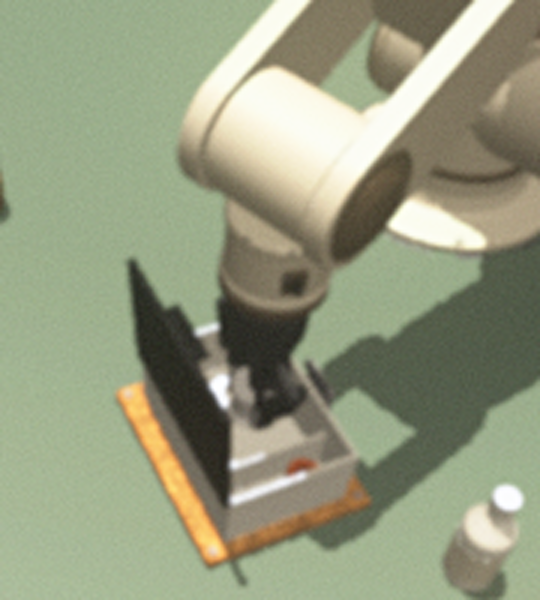

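View pics/wrist6.png

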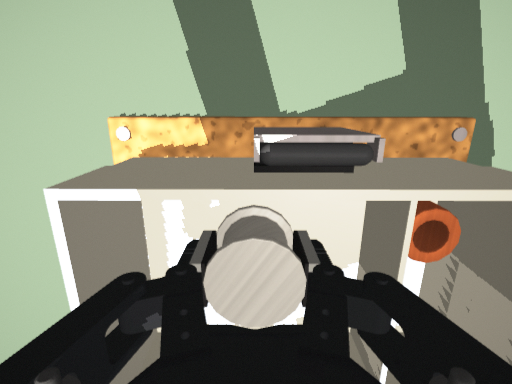

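The fingers and spool are inside the compartment, with the divider to the right at (410,300). The lid clears the wrist. Now creep down to the floor.

Emit:
send_rows(increments=[0,0.004,0,0,200,0,0.008,0,0,200,0,0.01,0,0,200,0,0.011,0,0,200,0,0.012,0,0,200,0,0.013,0,0,200,0,0.0135,0,0,200,0,0.014,0,0,200,0,0.0145,0,0,200,0,0.0145,0,0,200])

```text
t: 11.55
position: [459.9, 118.2, 32.3]
ee_rot: [-0.699, 0.102, -0.101, 0.701]
wrist_force: [-0.3, -0.8, -2.9]
finger_gap: 0.496
```

Emit:
send_rows(increments=[0,0.0005,0,0,200,0,0.001,0,0,200,0,0.0015,0,0,200,0,0.002,0,0,200,0,0.0025,0,0,200,0,0.003,0,0,200,0,0.003,0,0,200,0,0.003,0,0,200,0,0.003,0,0,200,0,0.003,0,0,200])

```text
t: 12.55
position: [459.9, 118.2, 29.4]
ee_rot: [-0.699, 0.101, -0.101, 0.701]
wrist_force: [-2.9, 1.2, 3.5]
finger_gap: 0.501
```

Contact: vertical force went from −3 to +3.5 N. Release.

Emit:
send_rows(increments=[0,0,0,0,100,0,0,0,0,60,0,0,0,0,40,0,0,0,0,40,0,0,0,0,40,0,-0.005,0,0,40,0,-0.02,0,0,40,0,-0.04,0,0,40,0,-0.06,0,0,40,0,-0.08,0,0,40])

```text
t: 13.55
position: [459.9, 118.0, 110.6]
ee_rot: [-0.699, 0.101, -0.101, 0.701]
wrist_force: [-0.1, 0.2, -0.5]
finger_gap: 0.843
```

```bash
python3 - <<'E'
from h import *
o=robot.get_obs(); print(o['t'],o['position'],o['wrist_force'],o['finger_gap'])
im=robot.get_image('wrist'); cv2.imwrite(f'pics/wrist7.png',im[:,:,::-1])
w=case2w([-18,-22,0]);w[2]=250;print(delta(w))
for c in [(-18,-200),(125,-200),(125,0)]:
    w=case2w([*c,0]);w[2]=260;print(c,w,delta(w))
E
```

```text
13.55 [459.8568 118.0108 110.5874] [-0.1215  0.2385 -0.4733] 0.8426725058795614
(array([-0.0007, -0.1363, -0.    ]), np.float64(-0.04935121227545657))
(-18, -200) [409.521  -52.7241 260.    ] (array([-0.0005, -0.1469, -0.178 ]), np.float64(-0.04935121227545657))
(125, -200) [546.6719 -93.204  260.    ] (array([ 0.1425, -0.1464, -0.1779]), np.float64(-0.04935121227545657))
(125, 0) [603.2872  98.6155 260.    ] (array([ 0.1424, -0.1457,  0.0221]), np.float64(-0.04935121227545657))
```

View pics/wrist7.png

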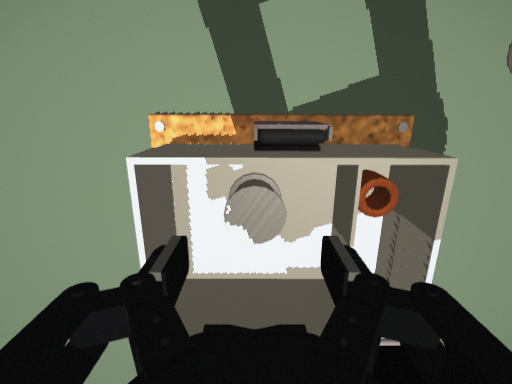

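The spool stands on the floor at (255,207), the foil roll is in place at (378,195), and the divider is intact. Next I refine the rim height from this view and plan the lid arc.

```bash
python3 - <<'E'
from h import *
crop('pics/wrist7.png','pics/w7a.png',110,190,130,200,7)
crop('pics/wrist7.png','pics/w7b.png',330,480,130,200,5)
c=cam('wrist')
for h in (88,92,96): print(h,[w2p(c,case2w([-65,95*s,h])) for s in (-1,1)],w2p(c,case2w([-61,-91,h])))
E
```

```text
88 [array([131.5062, 154.4105]), array([449.7075, 154.0777])] [139.0432 161.0417]
92 [array([128.6075, 155.5184]), array([454.3517, 155.1745])] [136.3432 162.2979]
96 [array([125.5677, 156.6802]), array([459.2211, 156.3246])] [133.5128 163.6148]
```

View pics/w7a.png

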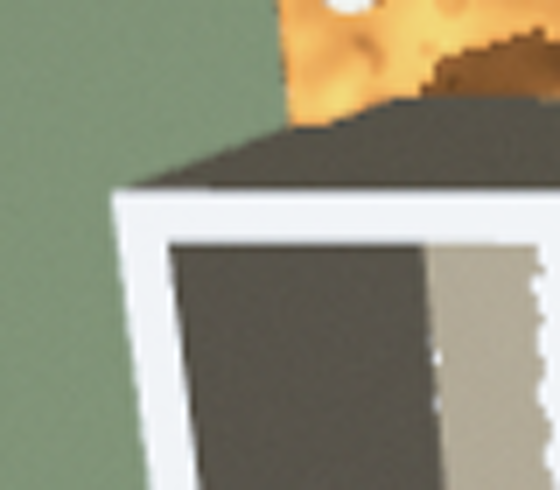

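View pics/w7b.png

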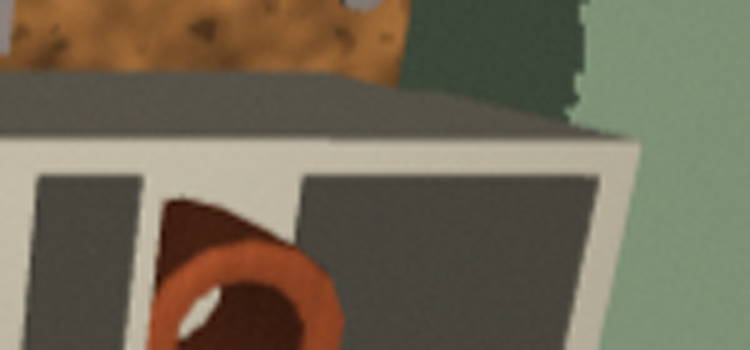

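Emit:
send_rows(increments=[0,-0.02,0,0,60,0,-0.045,0,0,100,0,-0.07,0,0,160,0,-0.1,0,0,255,0,-0.13,0,0,255,0,-0.16,0,0,255,0,-0.18,0,0,255,0,-0.185,0,0,255,0,-0.185,0,0,255,0,-0.185,0,0,255])

```text
t: 14.6
position: [460.0, 117.7, 297.6]
ee_rot: [-0.699, 0.101, -0.102, 0.701]
wrist_force: [0.0, -1.2, -1.0]
finger_gap: 0.003
```

```bash
python3 - <<'E'
from h import *
for c in [(135,0,297),(135,0,212)]:
    w=case2w([c[0],c[1],0]);w[2]=c[2];print(c,w,delta(w))
E
```

```text
(135, 0, 297) [612.8782  95.7847 297.    ] (array([0.1528, 0.001 , 0.0224]), np.float64(-0.047809181680075453))
(135, 0, 212) [612.8782  95.7847 212.    ] (array([0.1526, 0.086 , 0.0221]), np.float64(-0.047809181680075453))
```

Emit:
send_rows(increments=[0.02,0,0.003,0,255,0.05,0,0.007,0,255,0.085,0,0.012,0,255,0.12,0,0.018,0,255,0.15,0,0.022,0,255,0.1528,0.01,0.0224,0,255,0.1528,0.035,0.0224,0,255,0.1528,0.06,0.0224,0,255,0.1528,0.08,0.0224,0,255,0.1528,0.086,0.0224,0,255])

```text
t: 15.6
position: [611.7, 96.0, 208.6]
ee_rot: [-0.699, 0.102, -0.101, 0.7]
wrist_force: [-0.5, -0.1, 1.2]
finger_gap: 0.001
```

```bash
python3 - <<'E'
from h import *
o=robot.get_obs(); print(o['t'],o['position'],o['wrist_force'],o['joints'])
im=robot.get_image('wrist'); cv2.imwrite('pics/w8.png',im[:,:,::-1])
im=robot.get_image('scene'); cv2.imwrite('pics/s8.png',im[:,:,::-1])
crop('pics/s8.png','pics/s8c.png',200,380,60,260,3)
w=case2w([97,0,0]);w[2]=213;print(delta(w))
E
```

```text
15.6 [611.6834  96.0234 208.5577] [-0.4687 -0.0885  1.2166] [ 0.0302  0.2559  1.3794  0.0023  1.508  -1.253 ]
(array([-0.0375, -0.0022, -0.0002]), np.float64(-0.04378918990082605))
```

View pics/w8.png

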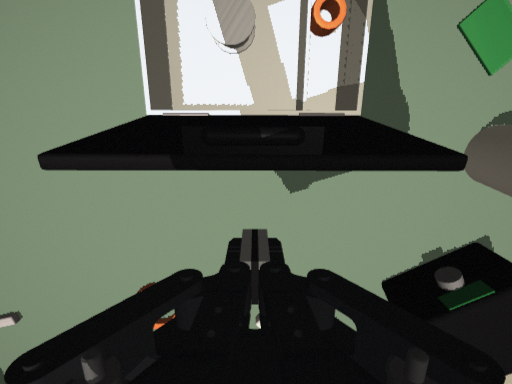

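View pics/s8c.png

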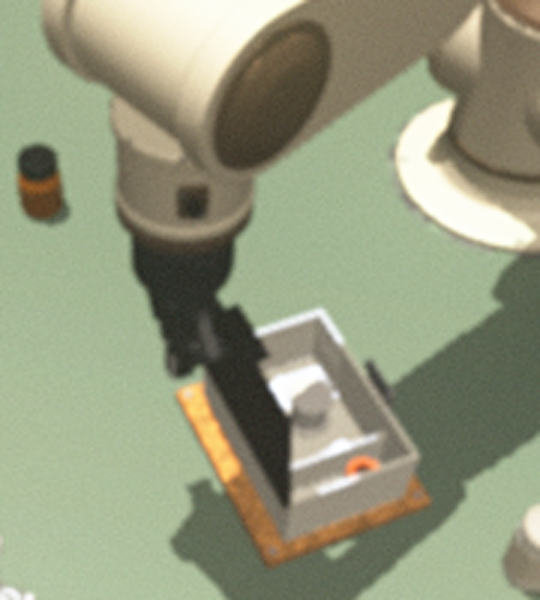

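```bash
cat > arc.py <<'E'
from h import *
import sys
RIM=88.
def tcp(th,r,pen=0):
    # fingertip -x lower corner on the outer face
    x=65-r*np.cos(th)+(8-pen)*np.sin(th); z=RIM+r*np.sin(th)+(8-pen)*np.cos(th)
    w=case2w([x+11,0,0]); w[2]=z+11; return w
a,b,n,r0,r1,pen=map(float,sys.argv[1:7])
o=robot.get_obs(); print(o['t'],o['position'],o['wrist_force'])
for th,r in zip(np.linspace(a,b,int(n)),np.linspace(r0,r1,int(n))): print(round(th,3),np.round(delta(tcp(th,r,pen),o)[0],4))
E
python3 arc.py 1.68 1.1 8 116 116 2
```

```text
15.7 [612.453   96.0441 210.8492] [-0.1147  0.0069  0.9384]
1.68 [-0.0399 -0.0028 -0.0002]
1.597 [-0.0495 -0.004  -0.0002]
1.514 [-0.0591 -0.0043 -0.0002]
1.431 [-0.0687 -0.0039 -0.0002]
1.349 [-0.0782 -0.0026 -0.0002]
1.266 [-0.0876 -0.0006 -0.0002]
1.183 [-0.0968  0.0022 -0.0002]
1.1 [-0.1058  0.0057 -0.0002]
```

Emit:
send_rows(increments=[-0.012,-0.002,0,0,255,-0.022,-0.002,0,0,255,-0.03,-0.003,0,0,255,-0.037,-0.003,0,0,255,-0.044,-0.003,0,0,255,-0.051,-0.004,0,0,255,-0.058,-0.004,0,0,255,-0.065,-0.004,0,0,255,-0.07,-0.004,0,0,255,-0.07,-0.004,0,0,255])

```text
t: 16.7
position: [544.7, 116.1, 214.9]
ee_rot: [-0.699, 0.101, -0.101, 0.701]
wrist_force: [-0.0, -0.2, 0.6]
finger_gap: -0.001
```

```bash
python3 arc.py 1.42 0.75 10 116 116 2; python3 - <<'E'
from h import *
im=robot.get_image('wrist'); cv2.imwrite('pics/w9.png',im[:,:,::-1])
E
```

```text
16.7 [544.7354 116.1139 214.8698] [-0.0309 -0.2308  0.6452]
1.42 [ 0.0006  0.0003 -0.0002]
1.346 [-0.0079  0.0015 -0.0002]
1.271 [-0.0164  0.0033 -0.0002]
1.197 [-0.0247  0.0057 -0.0002]
1.122 [-0.0328  0.0088 -0.0002]
1.048 [-0.0406  0.0124 -0.0003]
0.973 [-0.0482  0.0166 -0.0003]
0.899 [-0.0554  0.0214 -0.0003]
0.824 [-0.0622  0.0266 -0.0003]
0.75 [-0.0687  0.0324 -0.0003]
```

View pics/w9.png

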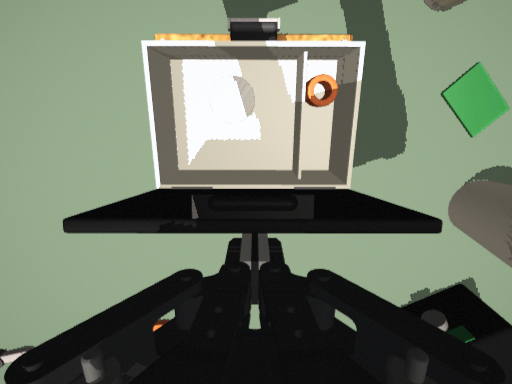

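The lid edge at rows 222–233 is now at the fingertips (row 233). Continue the arc.

Emit:
send_rows(increments=[-0.008,0.0015,0,0,255,-0.0165,0.0035,0,0,255,-0.0245,0.0055,0,0,255,-0.033,0.009,0,0,255,-0.0405,0.0125,0,0,255,-0.048,0.0165,0,0,255,-0.0555,0.0215,0,0,255,-0.062,0.0265,0,0,255,-0.0685,0.0325,0,0,255,-0.0685,0.0325,0,0,255])

```text
t: 17.75
position: [478.4, 135.7, 181.5]
ee_rot: [-0.699, 0.102, -0.101, 0.701]
wrist_force: [0.7, -0.8, 0.1]
finger_gap: -0.0
```

```bash
python3 arc.py 0.75 0.2 12 116 124 2; python3 - <<'E'
from h import *
im=robot.get_image('wrist'); cv2.imwrite('pics/w10.png',im[:,:,::-1])
im=robot.get_image('scene'); cv2.imwrite('pics/s10.png',im[:,:,::-1])
crop('pics/s10.png','pics/s10c.png',200,380,60,260,3)
E
```

```text
17.75 [478.3793 135.707  181.4501] [ 0.6862 -0.8298  0.0909]
0.75 [ 0.0005 -0.001  -0.0002]
0.7 [-0.0041  0.0027 -0.0002]
0.65 [-0.0086  0.0066 -0.0002]
0.6 [-0.0128  0.0108 -0.0002]
0.55 [-0.0169  0.0152 -0.0002]
0.5 [-0.0208  0.0199 -0.0003]
0.45 [-0.0244  0.0247 -0.0003]
0.4 [-0.0279  0.0298 -0.0003]
0.35 [-0.031   0.0351 -0.0003]
0.3 [-0.0339  0.0406 -0.0003]
0.25 [-0.0366  0.0462 -0.0003]
0.2 [-0.039   0.052  -0.0003]
```

View pics/w10.png

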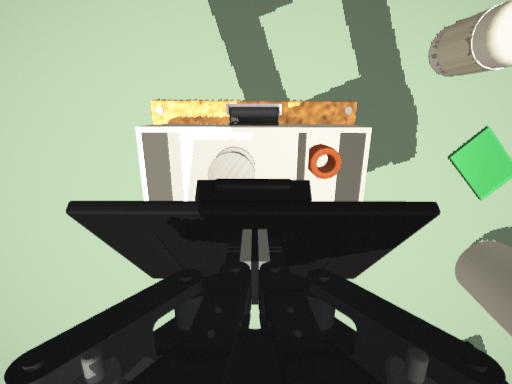

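View pics/s10c.png

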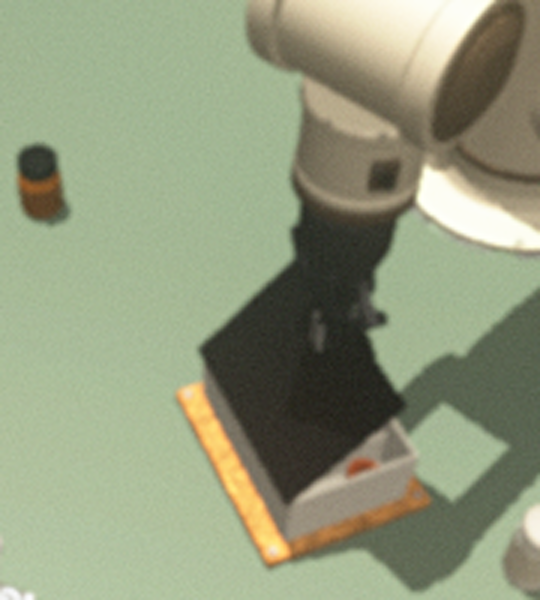

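The lid follows the fingers (free edge at row 207, keeper tab centred at column 254). Continue down to about 0.2 rad.

Emit:
send_rows(increments=[-0.0041,0.0027,0,0,255,-0.0086,0.0066,0,0,255,-0.0128,0.0108,0,0,255,-0.0169,0.0152,0,0,255,-0.0208,0.0199,0,0,255,-0.0244,0.0247,0,0,255,-0.0279,0.0298,0,0,255,-0.031,0.035,0,0,255,-0.0339,0.0406,0,0,255,-0.0339,0.0406,0,0,255])

```text
t: 18.85
position: [446.2, 145.3, 140.9]
ee_rot: [-0.699, 0.102, -0.101, 0.701]
wrist_force: [0.7, -0.1, -1.0]
finger_gap: 0.001
```

```bash
python3 arc.py 0.3 0.1 6 123 129 0;  python3 - <<'E'
from h import *
im=robot.get_image('scene'); cv2.imwrite('pics/s11.png',im[:,:,::-1])
crop('pics/s11.png','pics/s11c.png',200,380,60,260,3)
E
```

```text
18.85 [446.1977 145.2932 140.8537] [ 0.6813 -0.134  -1.005 ]
0.3 [-0.0003 -0.0021 -0.0003]
0.26 [-0.0031  0.0022 -0.0003]
0.22 [-0.0057  0.0067 -0.0003]
0.18 [-0.0082  0.0113 -0.0003]
0.14 [-0.0105  0.0161 -0.0003]
0.1 [-0.0126  0.021  -0.0003]
```

View pics/s11c.png

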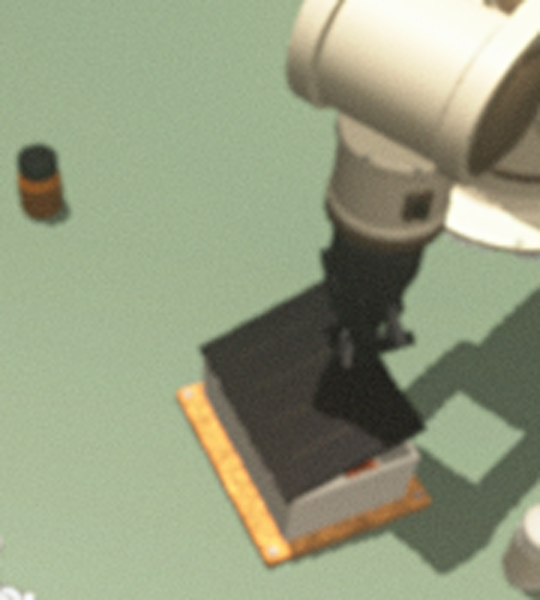

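Emit:
send_rows(increments=[-0.002,0.002,0,0,255,-0.0035,0.004,0,0,255,-0.005,0.006,0,0,255,-0.0065,0.008,0,0,255,-0.0075,0.01,0,0,255,-0.0085,0.012,0,0,255,-0.0095,0.014,0,0,255,-0.0105,0.016,0,0,255,-0.0105,0.016,0,0,255,-0.0105,0.016,0,0,255])

```text
t: 19.9
position: [436.4, 148.3, 125.3]
ee_rot: [-0.699, 0.102, -0.101, 0.701]
wrist_force: [-0.4, -0.7, -0.3]
finger_gap: 0.004
```

Emit:
send_rows(increments=[-0.0005,0.001,0,0,255,-0.001,0.002,0,0,255,-0.0015,0.003,0,0,255,-0.002,0.004,0,0,255,-0.002,0.005,0,0,255,-0.002,0.005,0,0,255,-0.002,0.005,0,0,255,-0.002,0.005,0,0,255,-0.002,0.005,0,0,255,-0.002,0.005,0,0,255])

```text
t: 20.9
position: [434.5, 148.8, 120.3]
ee_rot: [-0.699, 0.101, -0.101, 0.701]
wrist_force: [0.8, 0.5, 0.3]
finger_gap: 0.003
```

```bash
python3 arc.py 0.12 0 5 128 128 0;  python3 - <<'E'
from h import *
im=robot.get_image('wrist'); cv2.imwrite('pics/w12.png',im[:,:,::-1])
im=robot.get_image('scene'); cv2.imwrite('pics/s12.png',im[:,:,::-1])
crop('pics/s12.png','pics/s12c.png',240,360,140,260,5)
E
```

```text
20.9 [434.5109 148.8487 120.3352] [0.8087 0.5003 0.3389]
0.12 [ 0.001  -0.0019 -0.0004]
0.09 [ 0.0003  0.0019 -0.0004]
0.06 [-0.0002  0.0057 -0.0004]
0.03 [-0.0006  0.0095 -0.0004]
0.0 [-0.0009  0.0133 -0.0004]
```

View pics/w12.png

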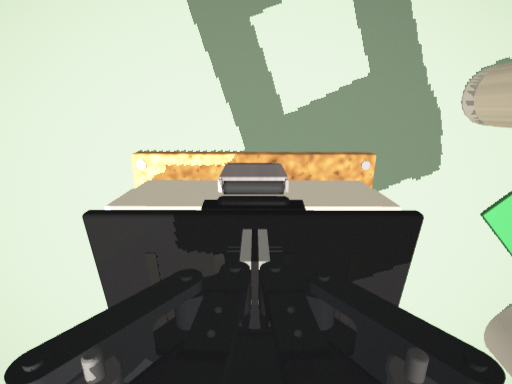

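View pics/s12c.png

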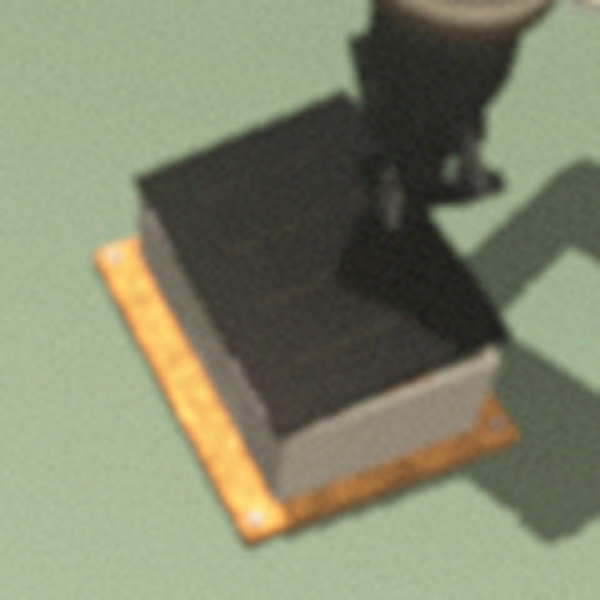

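The lid is almost at the catch, with the tab at (254,205) above the roller at (254,187). Creep from here.

Emit:
send_rows(increments=[0,0.0005,0,0,255,0,0.001,0,0,255,0,0.0015,0,0,255,0,0.002,0,0,255,0,0.0025,0,0,255,0,0.003,0,0,255,0,0.003,0,0,255,0,0.003,0,0,255,0,0.003,0,0,255,0,0.003,0,0,255])

```text
t: 22.0
position: [434.5, 148.9, 117.3]
ee_rot: [-0.699, 0.102, -0.101, 0.701]
wrist_force: [0.6, -0.8, -0.1]
finger_gap: -0.001
```

Emit:
send_rows(increments=[0,0.0003,0,0,255,0,0.0006,0,0,255,0,0.0009,0,0,255,0,0.0012,0,0,255,0,0.0015,0,0,255,0,0.0015,0,0,255,0,0.0015,0,0,255,0,0.0015,0,0,255,0,0.0015,0,0,255,0,0.0015,0,0,255])

```text
t: 23.0
position: [434.5, 148.9, 115.9]
ee_rot: [-0.699, 0.101, -0.101, 0.701]
wrist_force: [1.1, 1.0, -0.6]
finger_gap: -0.004
```

Emit:
send_rows(increments=[0,0.0003,0,0,255,0,0.0006,0,0,255,0,0.0009,0,0,255,0,0.0012,0,0,255,0,0.0015,0,0,255,0,0.0015,0,0,255,0,0.0015,0,0,255,0,0.0015,0,0,255,0,0.0015,0,0,255,0,0.0015,0,0,255])

```text
t: 24.0
position: [434.5, 148.9, 114.3]
ee_rot: [-0.699, 0.101, -0.101, 0.701]
wrist_force: [0.3, -0.1, 0.5]
finger_gap: 0.003
```

Emit:
send_rows(increments=[0,0.0003,0,0,255,0,0.0006,0,0,255,0,0.0009,0,0,255,0,0.0012,0,0,255,0,0.0015,0,0,255,0,0.0015,0,0,255,0,0.0015,0,0,255,0,0.0015,0,0,255,0,0.0015,0,0,255,0,0.0015,0,0,255])

```text
t: 25.0
position: [434.5, 148.8, 112.8]
ee_rot: [-0.699, 0.102, -0.101, 0.701]
wrist_force: [1.0, -0.5, 0.1]
finger_gap: -0.0
```

Emit:
send_rows(increments=[0,0.0003,0,0,255,0,0.0006,0,0,255,0,0.0009,0,0,255,0,0.0012,0,0,255,0,0.0015,0,0,255,0,0.0015,0,0,255,0,0.0015,0,0,255,0,0.0015,0,0,255,0,0.0015,0,0,255,0,0.0015,0,0,255])

```text
t: 26.0
position: [434.6, 148.9, 111.8]
ee_rot: [-0.699, 0.101, -0.101, 0.701]
wrist_force: [-4.0, -0.2, 8.5]
finger_gap: 0.0
```

```bash
python3 - <<'E'
from h import *
o=robot.get_obs(); print(o['t'],o['position'],o['wrist_force'],o['moment'])
im=robot.get_image('wrist'); cv2.imwrite('pics/w13.png',im[:,:,::-1])
crop('pics/w13.png','pics/w13c.png',190,320,150,290,4.2)
E
```

```text
26.0 [434.5897 148.8956 111.8133] [-4.0289 -0.2303  8.4869] [-0.0504  0.6851 -0.0114]
```

View pics/w13c.png

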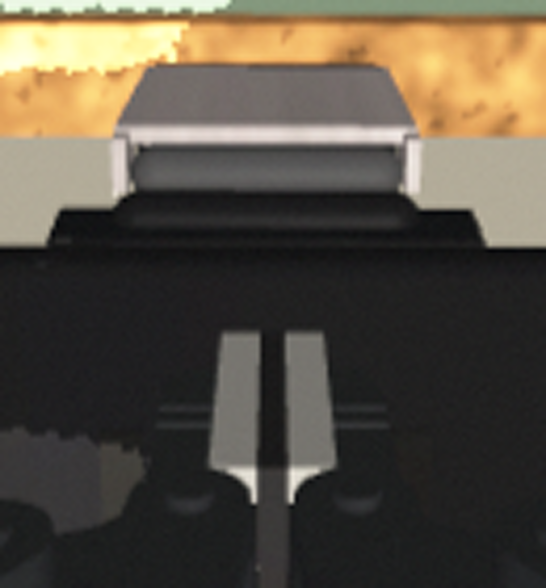

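The catch is in contact: 8.5 N up, tab on the roller at (255,200). I'll increase in small steps.

Emit:
send_rows(increments=[0,0.0005,0,0,255,0,0.0006,0,0,255,0,0.0007,0,0,255,0,0.0008,0,0,255,0,0.0009,0,0,255,0,0.0009,0,0,255,0,0.0009,0,0,255,0,0.0009,0,0,255,0,0.0009,0,0,255,0,0.0009,0,0,255])

```text
t: 27.05
position: [434.6, 148.9, 111.5]
ee_rot: [-0.699, 0.101, -0.101, 0.701]
wrist_force: [-5.7, -0.6, 11.7]
finger_gap: -0.001
```

Emit:
send_rows(increments=[0,0.0006,0,0,255,0,0.0007,0,0,255,0,0.0008,0,0,255,0,0.0009,0,0,255,0,0.001,0,0,255,0,0.001,0,0,255,0,0.001,0,0,255,0,0.001,0,0,255,0,0.001,0,0,255,0,0.001,0,0,255])

```text
t: 28.05
position: [434.5, 149.0, 111.0]
ee_rot: [-0.699, 0.101, -0.101, 0.701]
wrist_force: [-5.4, -0.7, 11.6]
finger_gap: -0.001
```

Emit:
send_rows(increments=[0,0.0006,0,0,255,0,0.0007,0,0,255,0,0.0008,0,0,255,0,0.0009,0,0,255,0,0.001,0,0,255,0,0.001,0,0,255,0,0.001,0,0,255,0,0.001,0,0,255,0,0.001,0,0,255,0,0.001,0,0,255])

```text
t: 29.05
position: [434.5, 149.0, 110.4]
ee_rot: [-0.699, 0.101, -0.101, 0.701]
wrist_force: [-5.2, -1.5, 10.8]
finger_gap: 0.003
```

Past the peak: force falls as the lid sinks. Continue steadily.

Emit:
send_rows(increments=[0,0.0007,0,0,255,0,0.0009,0,0,255,0,0.0011,0,0,255,0,0.0013,0,0,255,0,0.0015,0,0,255,0,0.0017,0,0,255,0,0.0019,0,0,255,0,0.0021,0,0,255,0,0.0021,0,0,255,0,0.0021,0,0,255])

```text
t: 30.05
position: [434.2, 149.0, 108.5]
ee_rot: [-0.699, 0.101, -0.101, 0.701]
wrist_force: [-4.4, 0.3, 6.9]
finger_gap: 0.001
```

Emit:
send_rows(increments=[0,0.0005,0,0,255,0,0.0007,0,0,255,0,0.0009,0,0,255,0,0.0011,0,0,255,0,0.0013,0,0,255,0,0.0015,0,0,255,0,0.0017,0,0,255,0,0.0019,0,0,255,0,0.0019,0,0,255,0,0.0019,0,0,255])

```text
t: 31.05
position: [434.3, 149.0, 106.5]
ee_rot: [-0.699, 0.101, -0.101, 0.701]
wrist_force: [-0.2, 0.6, 0.1]
finger_gap: -0.003
```

Emit:
send_rows(increments=[0,0.0003,0,0,255,0,0.0005,0,0,255,0,0.0007,0,0,255,0,0.0009,0,0,255,0,0.0011,0,0,255,0,0.0011,0,0,255,0,0.0011,0,0,255,0,0.0011,0,0,255,0,0.0011,0,0,255,0,0.0011,0,0,255])

```text
t: 32.05
position: [434.3, 149.0, 105.5]
ee_rot: [-0.699, 0.101, -0.101, 0.701]
wrist_force: [0.3, -0.1, 0.3]
finger_gap: 0.006
```

```bash
python3 - <<'E'
from h import *
im=robot.get_image('wrist'); cv2.imwrite('pics/w14.png',im[:,:,::-1])
crop('pics/w14.png','pics/w14c.png',80,430,150,290,2.2)
im=robot.get_image('scene'); cv2.imwrite('pics/s14.png',im[:,:,::-1])
crop('pics/s14.png','pics/s14c.png',240,360,140,260,5)
E
```

```text
(no output)
```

View pics/w14c.png

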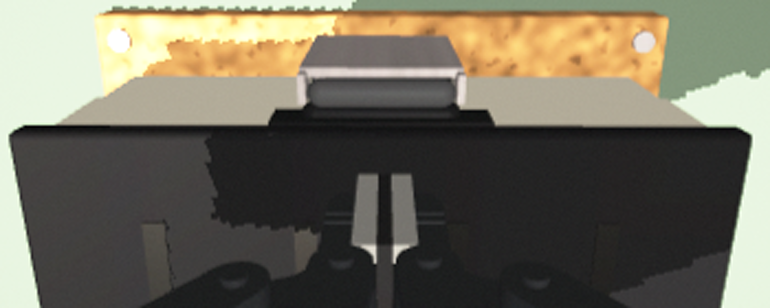

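View pics/s14c.png

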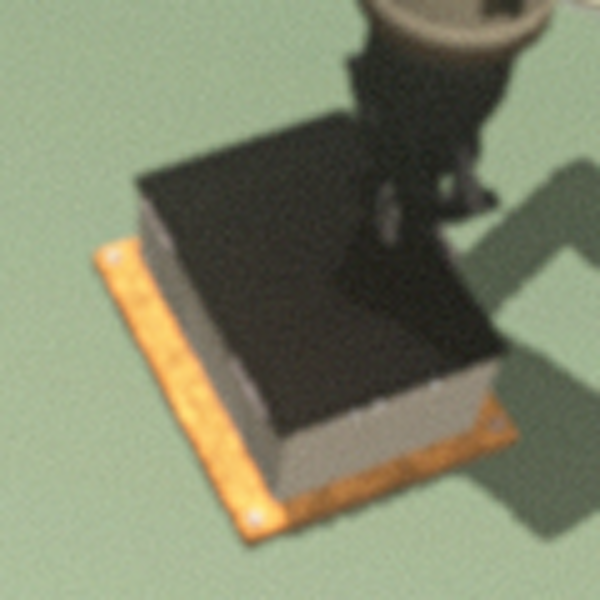

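The lid looks shut on the rim. A gentle 0.7 mm step at a time should find the rigid stop.

Emit:
send_rows(increments=[0,0.0002,0,0,255,0,0.0004,0,0,255,0,0.0006,0,0,255,0,0.0007,0,0,255,0,0.0007,0,0,255,0,0.0007,0,0,255,0,0.0007,0,0,255,0,0.0007,0,0,255,0,0.0007,0,0,255,0,0.0007,0,0,255])

```text
t: 33.15
position: [434.3, 149.0, 104.8]
ee_rot: [-0.699, 0.101, -0.101, 0.701]
wrist_force: [0.1, -0.8, 0.2]
finger_gap: 0.0
```

Emit:
send_rows(increments=[0,0.0002,0,0,255,0,0.0004,0,0,255,0,0.0006,0,0,255,0,0.0007,0,0,255,0,0.0007,0,0,255,0,0.0007,0,0,255,0,0.0007,0,0,255,0,0.0007,0,0,255,0,0.0007,0,0,255,0,0.0007,0,0,255])

```text
t: 34.15
position: [434.3, 149.0, 104.1]
ee_rot: [-0.699, 0.101, -0.101, 0.701]
wrist_force: [-0.7, -0.3, 1.9]
finger_gap: 0.006
```

Emit:
send_rows(increments=[0,0.0001,0,0,255,0,0.0002,0,0,255,0,0.0003,0,0,255,0,0.0004,0,0,255,0,0.0004,0,0,255,0,0.0004,0,0,255,0,0.0004,0,0,255,0,0.0004,0,0,255,0,0.0004,0,0,255,0,0.0004,0,0,255])

```text
t: 35.15
position: [434.3, 149.0, 104.0]
ee_rot: [-0.699, 0.101, -0.101, 0.701]
wrist_force: [-2.4, 0.4, 8.5]
finger_gap: -0.004
```

Rigid stop confirmed: 8.5 N with only 0.1 mm of travel. Retreat upward.

Emit:
send_rows(increments=[0,-0.002,0,0,255,0,-0.005,0,0,255,0,-0.015,0,0,255,0,-0.03,0,0,255,0,-0.05,0,0,255,0,-0.07,0,0,255,0,-0.09,0,0,255,0,-0.1,0,0,255,0,-0.1,0,0,255,0,-0.1,0,0,255])

```text
t: 36.15
position: [434.1, 148.7, 203.4]
ee_rot: [-0.699, 0.101, -0.101, 0.701]
wrist_force: [0.5, -0.5, -0.7]
finger_gap: -0.002
```

```bash
python3 - <<'E'
from h import *
o=robot.get_obs(); print(o['t'],o['position'],o['wrist_force'])
c=cam('wrist',o)
for n in ('wrist','scene','top'):
    im=robot.get_image(n); cv2.imwrite(f'pics/{n}15.png',im[:,:,::-1])
crop('pics/scene15.png','pics/s15c.png',180,360,100,280,3.3)
h=95
for th in (0,.065):
  for s in (1,-1):
    print(th,s,w2p(c,case2w([65-136*np.cos(th)+8*np.sin(th),95*s,h+136*np.sin(th)+8*np.cos(th)])))
E
```

```text
36.15 [434.1269 148.7352 203.4315] [ 0.4511 -0.5174 -0.6997]
0 1 [361.6658 173.3706]
0 -1 [147.1755 173.3726]
0.065 1 [365.3954 176.5815]
0.065 -1 [143.4695 176.5865]
```

View pics/wrist15.png

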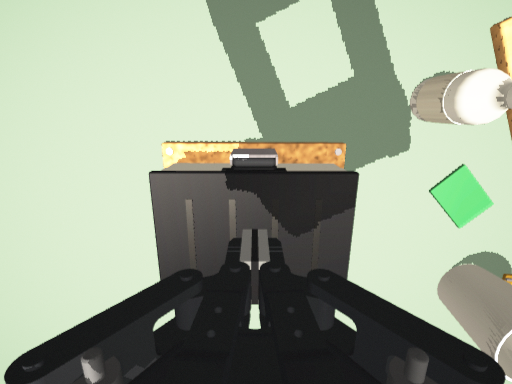

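View pics/scene15.png

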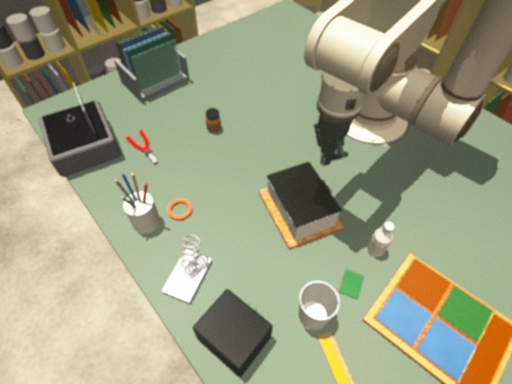

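View pics/s15c.png

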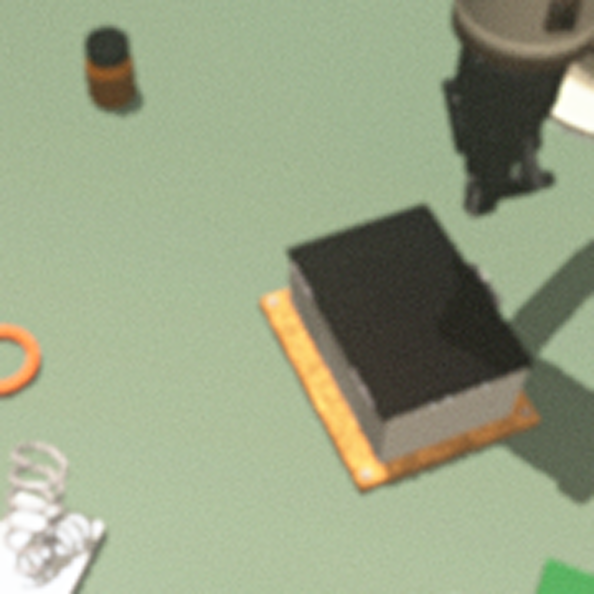

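The lid is flat: its edge corners at (150,172) and (357,172) lie on the shut side of the prediction. All bystanders are at their original pixels, and the robot is clear.

```bash
python3 -c "
from station import robot
print(robot.get_obs()['wrist_force']); print(robot.sign_off())"
```

```text
[ 1.09705089  0.38133109 -0.03435376]
the job is handed in; nothing more can be done
None
```

The spool is standing in the large compartment and the lid is shut on its catch. I handed the job in at about 36 s of the 64 s allowed.

- **Spool:** I gripped it upright at both flanges and carried it around the lid's end. I gave the tool half a turn so the wrist camera stayed clear of the lid, then set the spool down until it touched the floor. A picture after release showed it standing in the compartment, with the foil roll still in place.
- **Lid:** I swung it over with the closed fingers and pressed at the middle of its free edge in small steps. The highest force read was 11.7 N upward, about 13 N in total. Force readings come only once per second, so brief peaks between them were not seen.
- **Catch:** The force fell to zero as the lid snapped in. A light touch then met a rigid stop, rising to 8.5 N within about 0.1 mm at the height expected for a shut lid.
- **Last checks:** After the arm backed off 100 mm, the lid stayed flat and the wrist force was near zero. In the last scene picture the jar, flux, tub, pliers, glass and tape were where they started.
- **Disagreement:** My fits of the rim height differed by a few mm between the fixed and wrist cameras, about 94 to 97 mm above the case's origin. In the last picture the lid's free edge looked slightly narrower than my shut-lid prediction. That is a small error in the fitted height, on the shut side.

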